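# Build a planter display on a garden-centre table

### The arm

A 6-joint arm with a two-finger parallel gripper is mounted at the origin on the work surface. World frame = base frame: x ahead of the robot, y to its left, z up, the work surface at z = 0. Lengths are in m, angles in rad, forces in N, time in s.
With the tool pointing down it reaches from about 0.375 to 0.9 m from the base axis. Payload 3.1 kg.
Tool frame: the origin (TCP) lies midway between the tips of the shut fingers; the grasp point (between the pads) lies 19 mm behind it; z points along the fingers, y is the line along which they close (so a half turn about z gives the same grasp; the last joint's range is limited). The gripper opens to 85 mm and grips with 20 to 120 N. Pads are 22 mm wide; open, the fingers measure 114 mm over their backs; the gripper's body (76 mm by 85 mm) begins 54 mm behind the grasp point. The pads swing forward as they close: fully open they stand 13 mm farther back than shut.
Start: joints at [-1.474, 0.527, 1.433, -0, 1.181, -0.178], TCP at [0.17, -0.602, 0.192] pointing down, gripper open.
Joint ranges: [-3.08, 3.08], [-0.75, 2.2], [0.22, 2.44], [-1.43, 4.57], [0, 2.65], [-2.85, 2.85]. Speed limits (rad/s): [2.79, 2.79, 3.14, 3.14, 3.14, 3.14].

### API

Orientations are given as a unit quaternion [x, y, z, w].
In Python, from station import manip gives the robot as it stands.
- The arm moves only by the tool step_arm, never from a script. Its argument "targets" is text: rows parted by semicolons, each of 4 numbers parted by spaces: the shift along the tool's x, y, z in mm, then the turn about the tool's z in degrees. A call has 1 to 12 rows; each row is the pose to reach, as a shift and turn from the pose commanded when the call began, along the tool's axes at that moment; what a row does not reach only later rows make up. A row lasts 1/10 s, in which the tool goes at most 50 mm and 8.59 degrees, less where a joint would pass 70% of its speed; a pose out of reach is approached as far as the arm can. A call with a gripper value outside its range is refused whole. "gripper" is the closure, from 0 (fully open) to 1 (shut), set as the call begins (left out, the last holds). The fingers move at their own pace and stop on an object; "squeeze" is the grip in N (left out, the last holds). Time passes only in rows, so rows that repeat a pose let the fingers close. It gives the time, the measured TCP pose, the force, the opening and the grip force at its end, in the units of the state.
- manip.sense(): the state, without advancing time (a new reading comes with each control period).
- manip.snapshot(name): name is "side" or "top" or "wrist"; returns the picture (420x560x3 uint8, red, green, blue); there is no depth.
- manip.get_calibration(name): a dict with "fov_y" (degrees; the focal length in pixels is half the picture's height over the tangent of half this angle, whatever the lens; pixels are square), "cx", "cy" (the principal point, pixels), "extrinsics" (4x4, takes a point from camera to world coordinates); the wrist camera has in their place "tool_from_camera" (4x4, takes a point from camera to tool coordinates, whose origin is the TCP and whose axes are the flange's). Camera axes: x right, y down, z forward; pixel columns grow to the right and rows downward; lengths in m; the calibration is good to about 2 mm. A picture is of the moment at which its call begins: read the wrist's pose just before it. get_calibration takes no time and is no camera call.
- manip.sign_off(): hands the job in; it is judged then, once.
Trained networks look in the newest picture that a camera, given by its name, has taken for a name from the list of things; names that differ only in an ending like _2 or _b are one class to them, and where a whole thing is asked for, a point or a joint stands for the part that bears it (a point fixed in the world has none). Each returns a list of dicts, best first, with "p" (0 to 1); they miss things now and then, are a little off and sometimes report something else, mostly with a low value. They report only what shows in the picture. A call takes as long as a camera call. They do not tell look-alikes from the thing itself.
- manip.recognise(camera, query): "position" ([column, row] in pixels, amid what is visible of it).
- manip.masks_of(camera, query): "pixels" (420x560 bool, what is visible of it) and "position" ([column, row] in pixels, amid what is visible of it).
- manip.mark_of(camera, query): "position" ([column, row] in pixels: a listed point, or the origin of a listed thing).
The state is a dict: "t": time; "q": joint angles; "qd": joint speeds; "tau": joint torques, N m; "tcp_pos": TCP position; "tool_rot": TCP orientation; "force": force on the tool from outside, world axes, zero at the start; "ft_torque": the same for the moment, N m; "finger_gap": opening from 0.0 (shut) to 1.0 (fully open); "gripper_force": force on a finger pad.
Only numpy, scipy, OpenCV 4.12 (cv2) and the standard library are available. Lean on these libraries where they do the work, as an engineer would, in place of code of your own. Each camera call takes 0.05 s, during which the arm holds its last target. There are 200 camera calls.

### The job

Set up the little display on the pale wooden board: stand the pink cake planter in the middle of the terracotta saucer, the yellow square planter in the middle of the dark wooden riser, and the upturned white pot on the board exactly midway between saucer and riser, with the green dish centred on top of the white pot as a bird bath. Everything must stand upright; lower each piece onto its place and do not drop it, as it is pottery, and leave the stack of wooden plates and the cactus where they are.

Things in the scene. Friction and masses are not known exactly. Their poses are not given: they have to be found in the camera images.
- pink: loose: round pink cake-shaped planter with brown drips and cream blobs on its rim, upright cylinder 60 mm across, 50 mm high (blobs to 56 mm), hollow, about 0.16 kg. Starts upright on the table. Origin: centre of its underside, z up; grip it across its diameter.
- yellow: loose: plain yellow square planter, hollow and open at the top, 52 x 52 mm, 60 mm high, walls 5 mm, about 0.18 kg. Starts upright on the table, turned by up to 0.6 rad. Origin: centre of its underside, z up, x and y square to its side faces.
- white: loose: glazed white flower pot standing upside down, closed flat end up, 60 mm high; body 58 mm across, with a rim band 66 mm across over the lowest 13 mm; about 0.22 kg. Starts on the table rim down. Origin: centre of its underside, z up.
- dish: loose: small round green dish, 62 mm across, 16 mm high, floor 6 mm and wall 4 mm thick, about 0.09 kg, open side up. Starts on the table. Origin: centre of its underside, z up; it can be gripped from above across its outside with the fingertips.
- board: fixed: pale wooden display board lying on the table, 120 mm (its x) by 430 mm (its y), 12 mm thick; the saucer and the riser stand on it 150 mm either side of its centre along its y, either may be at either end. Origin: centre of its underside, z up, so its top is at z 12 mm.
- saucer: fixed: round terracotta saucer on the board, 110 mm across at the rim, 12 mm high; flat inner floor about 85 mm across, 6 mm above its origin. Origin: centre of its underside, z up.
- riser: fixed: dark slatted wooden riser on the board, 100 x 100 mm, 40 mm high, flat top. Origin: centre of its underside, z up, x and y square to its sides.
- plates: bystander, loose: stack of four round wooden plates (one body), 120 mm across, 56 mm high. Leave it alone. Origin: centre of its underside.
- cactus: bystander, loose: small green cactus in a dark brown pot 54 mm across, 86 mm high overall. Leave it alone. Origin: centre of its underside.
Not all that is in view belongs to the job. Leave any purple or red look-alike of the pink alone. Of the things that look like the white, the smaller one is meant.

How it is judged:
By the outcome, as a careful person would: the job done as asked, in the order asked, and still so for the second after the job is handed in, with the robot touching nothing.
It also fails if it takes over 128 s, if anything falls off the work surface, if the arm or the gripper's body presses on something with over 40 N, if the wrist force passes 120 N, or if a joint passes its speed limit or range.

## Working session

There is one attempt and no reset: what is moved stays moved. The work goes in short steps, Python scripts to look and compute and a tool call to move; the robot and the scene stay as the last step left them, time stands still between calls to the robot, and variables do not carry over. Pictures are saved under pics/ and viewed, at most 16 in all, crops included, and the job is handed in when it is done.

Besides the shell and the picture viewer there is one more tool, called by a JSON object that holds its "api" and its "payload", one argument or row to a line. step_arm: Moves the arm, as the interface text tells. Its arguments: {"type":"object","properties":{"targets":{"type":"string"},"gripper":{"type":"number"},"squeeze":{"type":"number"}},"required":["targets"]}

```bash
ls; mkdir -p pics
python3 - <<'E'
from station import manip
import cv2,numpy as np
s=manip.sense();print(s)
for n in("side","top","wrist"):
    im=manip.snapshot(n);cv2.imwrite(f"pics/{n}0.png",im[:,:,::-1])
    c=manip.get_calibration(n);print(n,c)
    for k in("pink","yellow","white","dish","board","saucer","riser","plates","cactus"):
        print(k,[(round(d["p"],2),np.round(d["position"]).tolist()) for d in manip.mark_of(n,k)][:4])
E
```

```text
pics
{'t': 0.0, 'q': array([-1.47448279e+00,  5.28453917e-01,  1.43390169e+00,  5.29327047e-06,
        1.18136610e+00, -1.78521740e-01]), 'qd': array([ 0.00026752, -0.00077599,  0.00041803, -0.00091968,  0.00046967,
       -0.00203559]), 'tau': array([ 2.60504257e-04, -4.42353702e+01, -1.78023756e+01, -3.21601046e-04,
        8.39369459e-03,  9.74442031e-06]), 'tcp_pos': array([ 0.16955775, -0.6007431 ,  0.19134141]), 'tool_rot': array([ 9.90572622e-01,  1.36984482e-01,  4.61893356e-05, -1.06352483e-03]), 'force': array([-0.09125681, -0.10943368, -0.650533  ]), 'ft_torque': array([ 0.04373212, -0.04622321,  0.01799376]), 'gripper_force': 0.0, 'finger_gap': 0.9989001672848972}
side {'fov_y': 53.85635530869421, 'cx': 275.63334281288707, 'cy': 205.08855378260074, 'extrinsics': array([[-0.71966056, -0.43943743,  0.53757179, -0.17219884],
       [-0.69410108,  0.43561586, -0.57311649,  0.72477821],
       [ 0.01767403, -0.78557849, -0.61850955,  0.82212321],
       [ 0.        ,  0.        ,  0.        ,  1.        ]])}
pink []
yellow []
white [(0.7, [353.0, 217.0]), (0.68, [315.0, 210.0
[... 886 characters left out ...]
9, [154.0, 207.0])]
saucer [(0.77, [312.0, 176.0]), (0.46, [402.0, 159.0])]
riser [(0.93, [207.0, 160.0])]
plates [(0.6, [138.0, 159.0])]
cactus [(0.84, [405.0, 160.0])]
wrist {'fov_y': 67.00869011039524, 'cx': 281.1226092938943, 'cy': 206.41181824363315, 'tool_from_camera': array([[-2.48818583e-04, -9.59133084e-01, -2.82955234e-01,
         7.17556909e-02],
       [ 9.99999568e-01, -4.92158554e-04,  7.88913049e-04,
        -4.53846650e-04],
       [-8.95931445e-04, -2.82954915e-01,  9.59132792e-01,
        -1.82035513e-01],
       [ 0.00000000e+00,  0.00000000e+00,  0.00000000e+00,
         1.00000000e+00]])}
pink []
yellow []
white []
dish []
board []
saucer []
riser []
plates []
cactus []
```

View pics/top0.png

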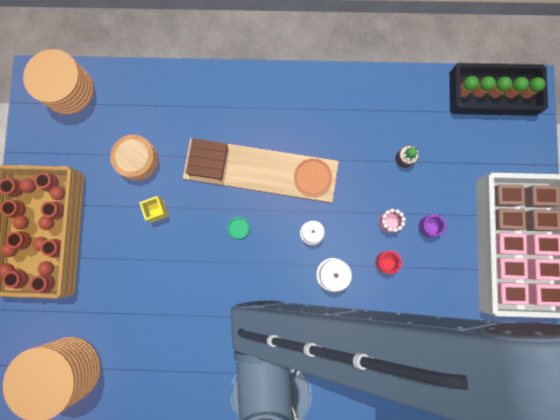

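View pics/side0.png

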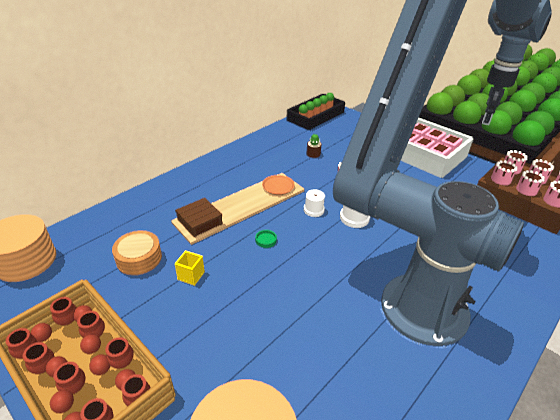

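The top view shows these candidates:
- Pink: pink with cream blobs (392,220), red (390,262), purple (433,225). I choose (392,220).
- White: small pot (312,233), large pot (335,275). I choose the small one.
- Yellow (153,209) and dish (238,228) are unique.
- Saucer (312,177), riser (207,160), plates (134,157), cactus (408,155).

```bash
cat > h.py <<'E'
from station import manip
import cv2,numpy as np
from scipy.spatial.transform import Rotation as R
def cam(n,s=None):
    c=manip.get_calibration(n);f=210/np.tan(np.radians(c["fov_y"]/2))
    K=np.array([[f,0,c["cx"]],[0,f,c["cy"]],[0,0,1]])
    if n=="wrist":
        s=s or manip.sense();T=np.eye(4);T[:3,:3]=R.from_quat(s["tool_rot"]).as_matrix();T[:3,3]=s["tcp_pos"]
        E=T@c["tool_from_camera"]
    else:E=c["extrinsics"]
    return K,E
def ray(KE,p):
    K,E=KE;return E[:3,3],E[:3,:3]@np.linalg.solve(K,[p[0],p[1],1])
def at_z(KE,p,z):
    o,d=ray(KE,p);return o+d*(z-o[2])/d[2]
def tri(obs):
    A=np.zeros((3,3));b=np.zeros(3);ps=[ray(*o) for o in obs]
    for o,d in ps:
        d=d/np.linalg.norm(d);P=np.eye(3)-np.outer(d,d);A+=P;b+=P@o
    x=np.linalg.solve(A,b)
    return x,[np.linalg.norm(np.cross(x-o,d/np.linalg.norm(d))) for o,d in ps]
def proj(KE,X):
    K,E=KE;p=K@(E[:3,:3].T@(np.asarray(X)-E[:3,3]));return p[:2]/p[2]
def move(dst,s=None):   # world target TCP -> tool shift mm
    s=s or manip.sense();M=R.from_quat(s["tool_rot"]).as_matrix()
    return np.round(M.T@(np.asarray(dst)-s["tcp_pos"])*1000,1)
def yaw(s=None):
    s=s or manip.sense();M=R.from_quat(s["tool_rot"]).as_matrix();return np.degrees(np.arctan2(M[1,0],M[0,0]))
E
python3 - <<'E'
from h import *
t=cam("top");sd=cam("side")
# origins from top, known underside heights
for n,p,z in [("pink",(390,224),0),("yellow",(159,210),0),("white",(313,233),0),("dish",(237,231),0),("board",(260,171),0),("saucer",(312,176),.012),("riser",(207,160),.012),("plates",(138,159),0),("cactus",(402,159),0),("red",(384,262),0),("purple",(427,224),0),("bigw",(331,274),0)]:
    print(n,np.round(at_z(t,p,z),3))
for n,a,b in [("white",(313,233),(315,210)),("dish",(237,231),(267,240)),("saucer",(312,176),(278,185)),("riser",(207,160),(194,224)),("board",(260,171),(241,203)),("bigw",(331,274),(353,217))]:
    x,e=tri([(t,a),(sd,b)]);print("tri",n,np.round(x,3),np.round(e,3))
print(yaw(),move((.3,-.35,.45)))
im=cv2.imread("pics/top0.png");cv2.imwrite("pics/crop1.png",cv2.resize(im[130:300,290:450],None,fx=3.5,fy=3.5,interpolation=2))
E
```

```text
pink [ 0.468 -0.322  0.   ]
yellow [0.492 0.333 0.   ]
white [ 0.437 -0.106  0.   ]
dish [0.438 0.108 0.   ]
board [0.612 0.049 0.   ]
saucer [ 0.598 -0.1    0.012]
riser [0.637 0.2   0.012]
plates [0.639 0.403 0.   ]
cactus [ 0.656 -0.356  0.   ]
red [ 0.362 -0.305  0.   ]
purple [ 0.471 -0.425  0.   ]
bigw [ 0.325 -0.158  0.   ]
tri white [ 0.437 -0.106  0.001] [0.001 0.001]
tri dish [0.437 0.107 0.012] [0. 0.]
tri saucer [ 0.595 -0.1    0.021] [0.002 0.002]
tri riser [0.643 0.205 0.004] [0.005 0.005]
tri board [0.609 0.049 0.018] [0.002 0.002]
tri bigw [ 0.325 -0.157  0.008] [0.001 0.001]
15.742696328511363 [ 193.7 -206.7 -257.7]
```

View pics/crop1.png

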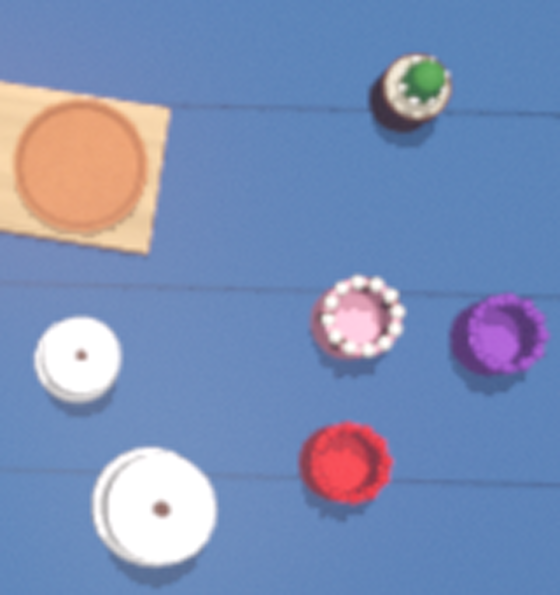

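The crop shows the blob-rimmed pink at (392,220), with the red below it and the purple right of it. The small white pot is upper left of the large one. Moving above the pink now.

```bash
python3 -c "
from h import *
print(move((.50,-.31,.30)))"
```

```text
[ 397.1 -191.  -107.7]
```

{"api": "step_arm", "payload": {
  "targets": "397 -191 -108 0;397 -191 -108 0;397 -191 -108 0;397 -191 -108 0;397 -191 -108 0;397 -191 -108 0;397 -191 -108 0;397 -191 -108 0;397 -191 -108 0;397 -191 -108 0;397 -191 -108 0;397 -191 -108 0",
  "gripper": 0
}}

```text
t: 2.7
tcp_pos: [0.499, -0.3103, 0.2998]
tool_rot: [0.991, 0.137, -0.001, -0.0]
force: [-1.2, -0.0, 0.9]
finger_gap: 1.004
gripper_force: 0.0
```

```bash
cat > look.py <<'E'
import sys
from h import *
# look.py picname obj:z ...
s=manip.sense();im=manip.snapshot("wrist");cv2.imwrite(f"pics/{sys.argv[1]}.png",im[:,:,::-1]);c=cam("wrist",s)
print("t",s["t"],"tcp",np.round(s["tcp_pos"],4),"yaw",round(yaw(s),2),"F",np.round(s["force"],1),"gap",round(s["finger_gap"],3))
for a in sys.argv[2:]:
    n,z=a.split(":")
    for d in manip.mark_of("wrist",n)[:3]:
        print("mark",n,round(d["p"],2),np.round(d["position"],1),np.round(at_z(c,d["position"],float(z)),4))
    for d in manip.masks_of("wrist",n)[:3]:
        v,u=np.where(d["pixels"]);print("  mask",round(d["p"],2),"bbox",u.min(),u.max(),v.min(),v.max(),len(u))
E
python3 look.py w1 pink:0 cactus:0 saucer:.012
```

```text
t 2.7 tcp [ 0.499  -0.3103  0.2998] yaw 15.72 F [-1.2 -0.   0.9] gap 1.004
mark pink 0.9 [257.9 241.4] [ 0.363  -0.3089  0.    ]
mark pink 0.87 [280.1 177.2] [ 0.4756 -0.3151  0.    ]
mark pink 0.56 [348.3 204.8] [ 0.4621 -0.4308  0.    ]
  mask 0.78 bbox 330 377 186 233 1712
  mask 0.74 bbox 236 276 226 274 1603
  mask 0.71 bbox 261 304 160 206 1630
mark cactus 0.97 [349.4  62.7] [ 0.6581 -0.3644  0.    ]
  mask 0.61 bbox 330 378 33 82 1839
  mask 0.6 bbox 260 305 160 207 1662
mark saucer 0.97 [152.8  52.5] [ 0.596  -0.1029  0.012 ]
  mask 0.58 bbox 106 189 5 95 5872
```

```bash
cat > fit.py <<'E'
import sys
from h import *
from scipy.optimize import least_squares
th=np.linspace(0,2*np.pi,72,endpoint=False)
def ring(r,z):return np.c_[r*np.cos(th),r*np.sin(th),0*th+z]
def sq(w,z,a=0):
    h=w/2;p=np.array([[h,h],[h,-h],[-h,h],[-h,-h]]);c,s=np.cos(a),np.sin(a)
    return np.c_[p@np.array([[c,s],[-s,c]]),np.full(4,z)]
M={"pink":np.r_[ring(.03,0),ring(.03,.053)],"white":np.r_[ring(.033,0),ring(.033,.013),ring(.029,.06)],"dish":np.r_[ring(.031,0.),ring(.031,.016)],
"saucer":ring(.055,.012),"plates":np.r_[ring(.06,0),ring(.06,.056)]}
def model(n,a):
    if n=="yellow":return np.r_[sq(.052,0,a),sq(.052,.06,a)]
    if n=="riser":return np.r_[sq(.1,0,a),sq(.1,.04,a)]
    return M[n]
def hull(KE,P):
    return cv2.convexHull(np.array([proj(KE,p) for p in P],np.float32))[:,0]
def feat(h):
    m=cv2.moments(h.astype(np.float32).reshape(-1,1,2));return np.r_[h.min(0),h.max(0),[m["m10"]/m["m00"],m["m01"]/m["m00"]]]
def fitmask(obs,n,x0,z=None,rot=False):
    """obs: [(KE,maskbool)] -> x,y,z(,a), rms px; match hull IoU via contour distance"""
    fs=[]
    for KE,mk in obs:
        mk=cv2.morphologyEx(mk.astype(np.uint8),cv2.MORPH_OPEN,np.ones((3,3)))
        k,l,st,_=cv2.connectedComponentsWithStats(mk);i=1+st[1:,4].argmax()
        c=max(cv2.findContours((l==i).astype(np.uint8),0,1)[0],key=len);fs.append(cv2.convexHull(c)[:,0].astype(np.float32))
    def res(p):
        q=[p[0],p[1],p[2] if z is None else z];a=p[-1] if rot else 0
        out=[]
        for (KE,_),h in zip(obs,fs):
            g=hull(KE,model(n,a)+q)
            out+=[cv2.pointPolygonTest(g.reshape(-1,1,2),(float(u),float(v)),True) for u,v in dense(h)]
        return np.array(out)
    p=list(x0[:2])+([0.] if z is None else [])+([x0[3]] if rot else [])
    r=least_squares(res,p,x_scale=[.01]*(len(p)-rot)+[.1]*rot,loss="soft_l1",diff_step=1e-3);return np.round(r.x,4),round(float(np.sqrt(np.mean(r.fun**2))),2)
def dense(h):
    P=[]
    for a,b in zip(h,np.roll(h,-1,0)):
        n=max(1,int(np.linalg.norm(b-a)//3));P+=[a+(b-a)*k/n for k in range(n)]
    return P
def grab(n,guess,cm="wrist",ke=None,z=0.03,tol=45):
    """mask nearest to the projected guess"""
    c=ke or cam(cm);t=proj(c,[guess[0],guess[1],z])
    L=[d for d in manip.masks_of(cm,n) if np.linalg.norm(np.array(d["position"])-t)<tol]
    return max(L,key=lambda d:d["p"])["pixels"] if L else None
E
python3 -c "
from h import *
print(move((.515,-.307,.19)))"
```

```text
[ 16.2   0.7 110.1]
```

{"api": "step_arm", "payload": {
  "targets": "16 1 110 0;16 1 110 0;16 1 110 0;16 1 110 0"
}}

```text
t: 3.45
tcp_pos: [0.5144, -0.3059, 0.1885]
tool_rot: [0.991, 0.137, -0.002, -0.002]
force: [-0.1, -0.3, 0.2]
finger_gap: 1.0
gripper_force: 0.0
```

```bash
python3 look.py w2 pink:0
python3 - <<'E'
from fit import *
s=manip.sense();im=manip.snapshot("wrist");c=cam("wrist",s)
m=grab("pink",(.472,-.318),ke=c);print(fitmask([(c,m)],"pink",(.472,-.318),z=0))
mt=None
manip.snapshot("top");t=cam("top")
mt=grab("pink",(.472,-.318),"top",t,tol=15)
if mt is not None:
    print(fitmask([(t,mt)],"pink",(.472,-.318),z=0));print(fitmask([(c,m),(t,mt)],"pink",(.472,-.318)))
E
```

```text
t 3.45 tcp [ 0.5144 -0.3059  0.1885] yaw 15.74 F [-0.1 -0.3  0.2] gap 1.0
mark pink 0.95 [368.8 239. ] [ 0.4663 -0.4328  0.    ]
mark pink 0.87 [283.2 209.6] [ 0.4743 -0.3188  0.    ]
mark pink 0.66 [252.  284.4] [ 0.3641 -0.3075  0.    ]
  mask 0.91 bbox 344 407 218 282 2594
  mask 0.69 bbox 255 314 186 249 2835
  mask 0.66 bbox 223 276 267 332 2733
(array([ 0.4749, -0.3196]), 0.56)
```

View pics/w2.png

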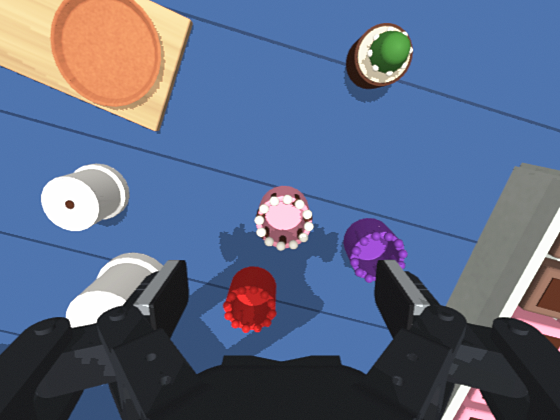

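The wrist view shows pink at (284,217) between red (250,300) and purple (375,250), with the fit at (0.475,-0.319). Going down on it.

```bash
python3 -c "
from h import *
print(move((.4748,-.3195,.09)),move((.4748,-.3195,.012)))"
```

```text
[-4.350e+01  1.000e-01  1.022e+02] [-43.6  -0.2 180.2]
```

{"api": "step_arm", "payload": {
  "targets": "-43 0 60 0;-43 0 100 0;-43 0 100 0;-43 0 130 0;-43 0 160 0;-43 0 179 0;-43 0 179 0;-43 0 179 0"
}}

```text
t: 4.6
tcp_pos: [0.4755, -0.3191, 0.0125]
tool_rot: [0.991, 0.137, 0.001, 0.001]
force: [-0.6, -0.8, 0.0]
finger_gap: 1.002
gripper_force: 0.0
```

{"api": "step_arm", "payload": {
  "targets": "0 0 0 0;0 0 0 0;0 0 0 0;0 0 0 0;0 0 0 0;0 0 0 0",
  "gripper": 1,
  "squeeze": 35
}}

```text
t: 5.2
tcp_pos: [0.4742, -0.3183, 0.0114]
tool_rot: [0.991, 0.137, 0.0, 0.0]
force: [-0.6, -0.4, 0.5]
finger_gap: 0.005
gripper_force: 0.0
```

```bash
python3 look.py w3 pink:0
```

```text
t 5.2 tcp [ 0.4742 -0.3183  0.0114] yaw 15.74 F [-0.6 -0.4  0.5] gap 0.005
mark pink 0.93 [280.1 227.9] [ 0.4741 -0.3173  0.    ]
mark pink 0.81 [436.9 283.4] [ 0.4642 -0.4316  0.    ]
  mask 0.92 bbox 220 346 183 299 8542
  mask 0.74 bbox 393 543 244 369 11293
```

View pics/w3.png

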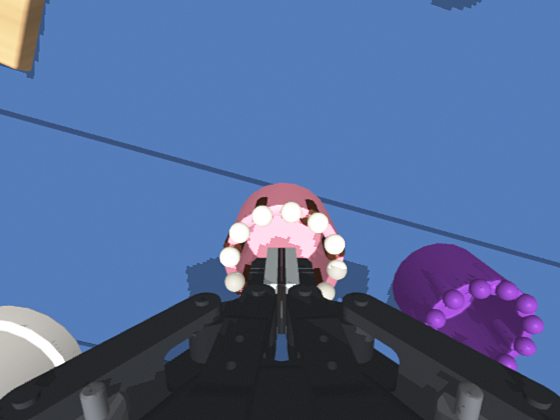

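The fingers shut on nothing. They look to be above the pink's rim, although the TCP reads z = 0.011. I'll check from the side camera.

Run:
```python
from h import *
s=manip.sense();im=manip.snapshot("side")[:,:,::-1].copy();c=cam("side")
p=proj(c,s["tcp_pos"]);q=proj(c,s["tcp_pos"]+[0,0,.045]);b=proj(c,[.4747,-.3194,0]);print(p,q,b)
u,v=map(int,p);u0=max(0,u-70);v0=max(0,v-70)
cv2.imwrite("pics/s1.png",cv2.resize(im[v0:v0+110,u0:u0+140],None,fx=5,fy=5,interpolation=2));print(u0,v0)
w=cam("wrist",s);print("wrist tcp px",proj(w,s["tcp_pos"]),proj(w,s["tcp_pos"]+[0,0,.019]),proj(w,s["tcp_pos"]+[0,0,.05]))
```

```text
[345.4951157  176.12684381] [347.09727432 165.25825905] [345.17487248 178.57506118]
275 106
wrist tcp px [281.62502642 234.59434058] [281.7006011 247.157059 ] [281.864148   274.34333025]
```

View pics/s1.png

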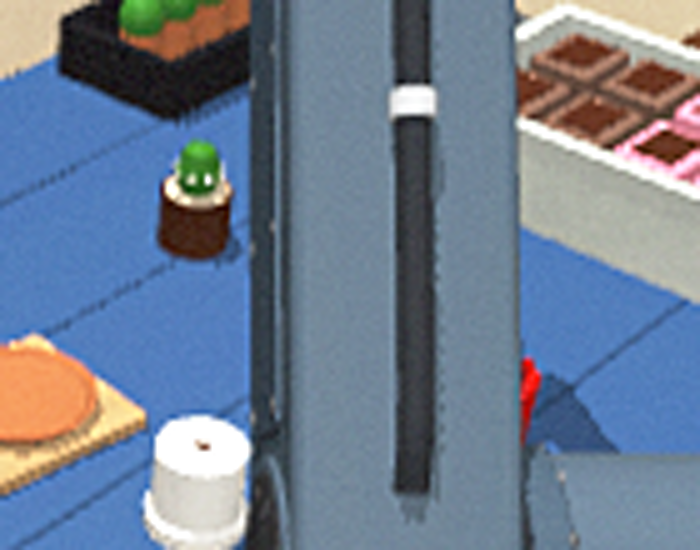

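The side view is blocked by the arm. The wrist geometry (fingertip rows in w2 and w3) puts the real fingertips about 40 mm above the reported TCP, so they closed over the rim. I'll open and descend in guarded steps.

{"api": "step_arm", "payload": {
  "targets": "0 0 -30 0;0 0 -30 0;0 0 -30 0"
}}

```text
t: 5.7
tcp_pos: [0.4745, -0.3186, 0.0418]
tool_rot: [0.991, 0.137, 0.0, 0.001]
force: [-0.1, -0.4, 0.7]
finger_gap: -0.001
gripper_force: 0.0
```

{"api": "step_arm", "payload": {
  "targets": "0 0 0 0;0 0 0 0;0 0 0 0;0 0 0 0;0 0 0 0;0 0 0 0",
  "gripper": 0
}}

```text
t: 6.3
tcp_pos: [0.4742, -0.3182, 0.0412]
tool_rot: [0.991, 0.137, -0.0, -0.0]
force: [-0.7, -0.2, 0.3]
finger_gap: 0.996
gripper_force: 0.0
```

Run:
```python
from fit import *
s=manip.sense();im=manip.snapshot("wrist");c=cam("wrist",s);cv2.imwrite("pics/w4.png",im[:,:,::-1])
m=grab("pink",(.474,-.319),ke=c,tol=80);p,e=fitmask([(c,m)],"pink",(.474,-.319),z=0);print(p,e, s["tcp_pos"])
print(move((p[0],p[1],s["tcp_pos"][2])))
```

```text
[ 0.4747 -0.3191] 0.98 [ 0.47415012 -0.31822505  0.04118837]
[0.3 0.9 0.1]
```

View pics/w4.png

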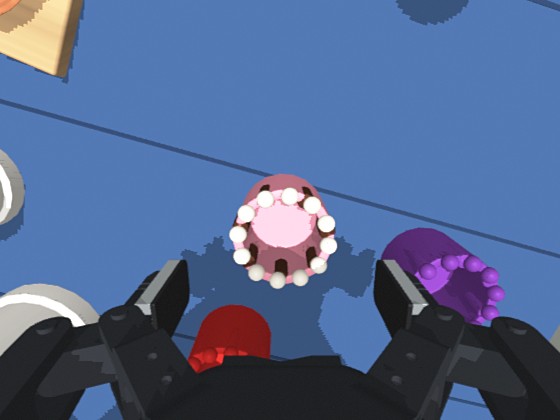

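Pink is undisturbed at (283,235), centred between the open fingers at (187,262) and (377,262).

{"api": "step_arm", "payload": {
  "targets": "0 1 25 0;0 1 40 0;0 1 40 0;0 1 40 0"
}}

```text
t: 6.8
tcp_pos: [0.4744, -0.3192, 0.0013]
tool_rot: [0.991, 0.137, -0.0, -0.0]
force: [0.1, 0.0, 0.3]
finger_gap: 1.001
gripper_force: 0.0
```

{"api": "step_arm", "payload": {
  "targets": "0 0 10 0;0 0 15 0;0 0 20 0;0 0 20 0"
}}

```text
t: 7.2
tcp_pos: [0.4741, -0.3188, -0.0193]
tool_rot: [0.991, 0.137, -0.0, -0.001]
force: [-0.4, -0.2, 0.0]
finger_gap: 1.0
gripper_force: 0.0
```

```bash
python3 look.py w5 pink:0
```

```text
t 7.2 tcp [ 0.4741 -0.3188 -0.0193] yaw 15.74 F [-0.4 -0.2  0. ] gap 1.0
mark pink 0.92 [459.6 306.6] [ 0.4661 -0.4301  0.    ]
mark pink 0.67 [281.5 244.8] [ 0.4755 -0.3183  0.    ]
  mask 0.89 bbox 204 360 195 359 18916
  mask 0.85 bbox 425 559 265 419 6074
  mask 0.64 bbox 194 220 361 373 176
```

View pics/w5.png

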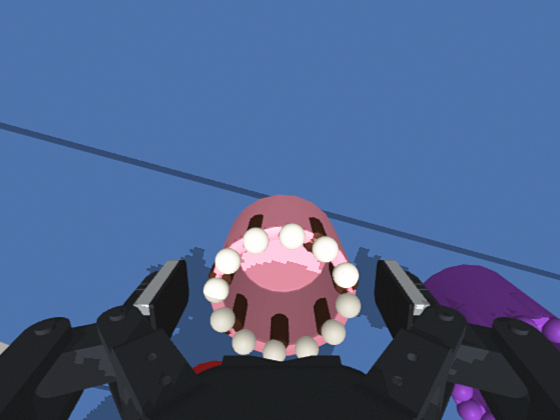

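{"api": "step_arm", "payload": {
  "targets": "0 0 8 0;0 0 16 0;0 0 16 0;0 0 16 0"
}}

```text
t: 7.75
tcp_pos: [0.4742, -0.3189, -0.0352]
tool_rot: [0.991, 0.137, -0.0, -0.0]
force: [0.2, 0.5, 0.6]
finger_gap: 1.0
gripper_force: 0.0
```

{"api": "step_arm", "payload": {
  "targets": "0 0 0 0;0 0 0 0;0 0 0 0;0 0 0 0;0 0 0 0;0 0 0 0",
  "gripper": 1,
  "squeeze": 35
}}

```text
t: 8.35
tcp_pos: [0.4747, -0.3194, -0.0343]
tool_rot: [0.991, 0.137, 0.0, 0.0]
force: [0.3, 0.2, 5.6]
finger_gap: 0.69
gripper_force: 38.3
```

Gripped at gap 0.69, but the fingertips reach the table, as the 5.6 N upward push shows. I'll re-grip 12 mm higher so they clear the saucer rim.

{"api": "step_arm", "payload": {
  "targets": "0 0 0 0;0 0 0 0;0 0 0 0;0 0 -12 0;0 0 -12 0;0 0 -12 0",
  "gripper": 0
}}

```text
t: 8.95
tcp_pos: [0.4748, -0.3196, -0.022]
tool_rot: [0.991, 0.137, 0.0, 0.001]
force: [0.2, -0.4, -0.5]
finger_gap: 1.004
gripper_force: 0.0
```

{"api": "step_arm", "payload": {
  "targets": "0 0 0 0;0 0 0 0;0 0 0 0;0 0 0 0;0 0 0 0;0 0 0 0",
  "gripper": 1,
  "squeeze": 35
}}

```text
t: 9.55
tcp_pos: [0.4744, -0.3192, -0.0224]
tool_rot: [0.991, 0.137, 0.0, 0.0]
force: [-0.0, 0.2, 6.0]
finger_gap: 0.685
gripper_force: 37.8
```

{"api": "step_arm", "payload": {
  "targets": "0 0 -10 0;0 0 -40 0;0 0 -90 0;0 0 -130 0;0 0 -130 0;0 0 -130 0"
}}

```text
t: 10.15
tcp_pos: [0.4746, -0.3193, 0.1082]
tool_rot: [0.991, 0.137, 0.001, 0.001]
force: [-0.5, 0.3, -1.5]
finger_gap: 0.688
gripper_force: 38.5
```

The pink is lifted and held. Moving to look at the saucer with the wrist camera.

```bash
python3 -c "
from h import *
print(move((.53,-.16,.17)))"
```

```text
[  96.6 -138.2  -61.9]
```

{"api": "step_arm", "payload": {
  "targets": "97 -138 -62 0;97 -138 -62 0;97 -138 -62 0;97 -138 -62 0;97 -138 -62 0;97 -138 -62 0;97 -138 -62 0"
}}

```text
t: 10.85
tcp_pos: [0.5291, -0.1604, 0.1676]
tool_rot: [0.991, 0.137, -0.002, -0.001]
force: [-1.0, -0.3, -1.8]
finger_gap: 0.69
gripper_force: 38.7
```

Run:
```python
from fit import *
import pickle
s=manip.sense();im=manip.snapshot("wrist");c=cam("wrist",s);cv2.imwrite("pics/w6.png",im[:,:,::-1]);print(s["tcp_pos"])
o=[]
for d in manip.mark_of("wrist","saucer")[:2]:print(d["p"],d["position"],at_z(c,d["position"],.012))
m=grab("saucer",(.597,-.102),ke=c,tol=80)
print(m.sum(),fitmask([(c,m)],"saucer",(.597,-.102),z=.012));o.append((c,m))
manip.snapshot("top");t=cam("top");m2=grab("saucer",(.597,-.102),"top",t,tol=20)
if m2 is not None:
    print(m2.sum(),fitmask([(t,m2)],"saucer",(.597,-.102),z=.012));print(fitmask(o+[(t,m2)],"saucer",(.597,-.102)))
pickle.dump(o,open("sau.pkl","wb"))
for n in("board","riser"):
  for d in manip.mark_of("top",n)[:2]:print(n,d["p"],d["position"],at_z(t,d["position"],.012))
```

```text
[ 0.52908002 -0.16041597  0.16755866]
0.65 [243.7, 109.1] [ 0.59080337 -0.10302802  0.012     ]
10339 (array([ 0.594 , -0.1015]), 0.62)
654 (array([ 0.594 , -0.1029]), 7.15)
(array([ 0.5942, -0.1012,  0.0091]), 3.39)
board 0.74 [258.6, 171.7] [0.6068478  0.05198885 0.012     ]
board 0.24 [237.7, 225.0] [0.45353977 0.10572981 0.012     ]
riser 0.93 [206.4, 163.1] [0.6283141  0.20179394 0.012     ]
```

View pics/w6.png

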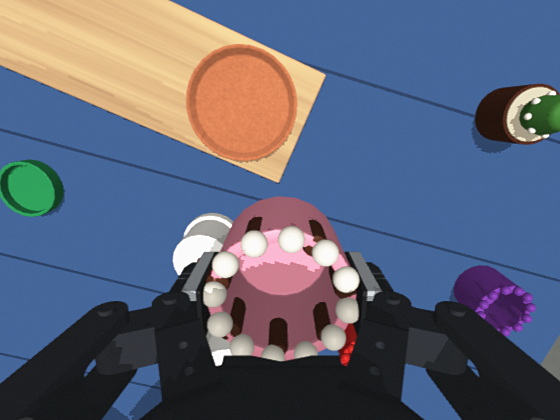

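The pink is held centred, and the saucer is fully visible at (242,101), fitting at (0.594,-0.1015). Moving above it.

```bash
python3 -c "
from h import *
print(move((.594,-.1015,.05)))"
```

```text
[ 77.6 -39.7 119.1]
```

{"api": "step_arm", "payload": {
  "targets": "50 -26 40 0;78 -40 80 0;78 -40 119 0;78 -40 119 0;78 -40 119 0;78 -40 119 0"
}}

```text
t: 11.8
tcp_pos: [0.5957, -0.1016, 0.0523]
tool_rot: [0.991, 0.137, 0.001, 0.001]
force: [-0.0, -0.1, -0.9]
finger_gap: 0.687
gripper_force: 39.1
```

Run:
```python
from fit import *
s=manip.sense();im=manip.snapshot("wrist");c=cam("wrist",s);cv2.imwrite("pics/w7.png",im[:,:,::-1]);print(s["tcp_pos"],s["force"])
print(move((.594,-.1015,-.0035)))
m=grab("pink",s["tcp_pos"],ke=c,z=.09,tol=120)
z=s["tcp_pos"][2]+.0224
print(fitmask([(c,m)],"pink",s["tcp_pos"],z=z), s["tcp_pos"])
```

```text
[ 0.59565564 -0.10158525  0.05229138] [-0.0307635  -0.12112683 -0.93946866]
[-2.1 -1.1 56.5]
(array([ 0.5969, -0.1009]), 2.84) [ 0.59565564 -0.10158525  0.05229138]
```

{"api": "step_arm", "payload": {
  "targets": "-1.5 0 25 0;-1.5 0 42 0;-1.5 0 50 0;-1.5 0 54 0;-1.5 0 54 0;-1.5 0 54 0"
}}

```text
t: 12.5
tcp_pos: [0.594, -0.1012, -0.0025]
tool_rot: [0.991, 0.137, 0.001, 0.001]
force: [0.2, 0.1, -1.3]
finger_gap: 0.684
gripper_force: 39.1
```

{"api": "step_arm", "payload": {
  "targets": "0 0 1 0;0 0 2 0;0 0 2 0;0 0 2 0"
}}

```text
t: 12.9
tcp_pos: [0.5939, -0.1011, -0.0044]
tool_rot: [0.991, 0.137, 0.001, 0.0]
force: [-1.0, -0.5, 5.2]
finger_gap: 0.682
gripper_force: 39.7
```

Contact at the expected height. Releasing and rising to look at the result.

{"api": "step_arm", "payload": {
  "targets": "0 0 0 0;0 0 0 0;0 0 0 0;0 0 0 0;0 0 0 0",
  "gripper": 0
}}

```text
t: 13.4
tcp_pos: [0.5931, -0.1008, -0.0059]
tool_rot: [0.991, 0.137, -0.0, -0.0]
force: [-0.2, -0.1, 0.1]
finger_gap: 0.997
gripper_force: 0.0
```

{"api": "step_arm", "payload": {
  "targets": "0 0 -40 0;0 0 -90 0;0 0 -140 0;0 0 -190 0;0 0 -190 0;0 0 -190 0"
}}

```text
t: 14.0
tcp_pos: [0.5938, -0.101, 0.1859]
tool_rot: [0.991, 0.137, 0.001, 0.001]
force: [0.3, 1.5, -1.0]
finger_gap: 1.002
gripper_force: 0.0
```

Run:
```python
from fit import *
s=manip.sense();im=manip.snapshot("wrist");c=cam("wrist",s);cv2.imwrite("pics/w8.png",im[:,:,::-1]);print(s["tcp_pos"])
m=grab("pink",(.594,-.1015),ke=c);print(fitmask([(c,m)],"pink",(.594,-.1015),z=.018))
m=grab("saucer",(.594,-.1015),ke=c,tol=80)
if m is not None: print(m.sum(),fitmask([(c,m)],"saucer",(.594,-.1015),z=.012))
print(move((.52,.31,.20)),yaw())
```

```text
[ 0.59378092 -0.10099721  0.1858553 ]
(array([ 0.5948, -0.1009]), 0.64)
4417 (array([ 0.5941, -0.1015]), 0.65)
[  42.4 -414.3  -16.8] 15.74276238753325
```

Pink is centred in the saucer to about 1 mm. Now the yellow.

{"api": "step_arm", "payload": {
  "targets": "42 -414 -30 0;42 -414 -30 0;42 -414 -30 0;42 -414 -30 0;42 -414 -30 0;42 -414 -30 0;42 -414 -30 0;42 -414 -30 0;42 -414 -30 0;42 -414 -30 0;42 -414 -30 0;42 -414 -30 0"
}}

```text
t: 15.35
tcp_pos: [0.5213, 0.3072, 0.2133]
tool_rot: [0.991, 0.136, -0.001, 0.001]
force: [-0.2, -0.5, 0.4]
finger_gap: 1.0
gripper_force: 0.0
```

Run:
```python
from fit import *
s=manip.sense();im=manip.snapshot("wrist");c=cam("wrist",s);cv2.imwrite("pics/w9.png",im[:,:,::-1]);print(s["tcp_pos"],yaw(s))
L=manip.masks_of("wrist","yellow");print([(round(d["p"],2),d["position"],d["pixels"].sum()) for d in L])
m=grab("yellow",(.492,.333),ke=c,tol=60)
if m is not None:
  for a in (-.4,-.1,.2,.5):print(fitmask([(c,m)],"yellow",(.492,.333,0,a),z=0,rot=True))
m=grab("riser",(.637,.2),ke=c,tol=80)
if m is not None: print("riser",m.sum(),fitmask([(c,m)],"riser",(.637,.2,0,-.1),z=.012,rot=True))
```

```text
[0.52126572 0.30720596 0.21330735] 15.638133401705847
[(0.64, [246.5, 198.8], np.int64(2670))]
(array([ 0.4906,  0.3375, -1.1949]), 0.4)
(array([0.4906, 0.3375, 0.376 ]), 0.4)
(array([0.4906, 0.3375, 0.376 ]), 0.4)
(array([0.4906, 0.3375, 0.3759]), 0.4)
riser 10492 (array([ 0.6345,  0.1947, -0.1373]), 0.57)
```

View pics/w9.png

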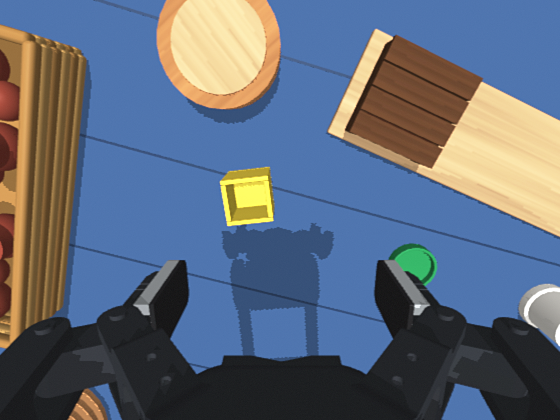

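The yellow at (246,198) fits at (0.4906,0.3375), turned 21.5°. The riser fits at (0.6345,0.1947), turned -7.9°, which is 299 mm from the saucer, as it should be. The plates lie at (220,45).

```bash
python3 -c "
from h import *
print(move((.4906,.3375,.055)))"
```

```text
[-21.8 -37.1 159.2]
```

{"api": "step_arm", "payload": {
  "targets": "-21.5 -37.5 40 -5.9;-21.5 -37.5 85 -5.9;-21.5 -37.5 130 -5.9;-21.5 -37.5 158 -5.9;-21.5 -37.5 158 -5.9;-21.5 -37.5 158 -5.9"
}}

```text
t: 16.15
tcp_pos: [0.491, 0.339, 0.0566]
tool_rot: [0.982, 0.187, 0.0, 0.0]
force: [0.1, 0.3, 1.3]
finger_gap: 1.004
gripper_force: 0.0
```

Run:
```python
from fit import *
s=manip.sense();im=manip.snapshot("wrist");c=cam("wrist",s);cv2.imwrite("pics/w10.png",im[:,:,::-1]);print(s["tcp_pos"],yaw(s))
m=grab("yellow",(.4906,.3375),ke=c,tol=80)
p,e=fitmask([(c,m)],"yellow",(.4906,.3375,0,.376),z=0,rot=True);print(p,e,np.degrees(p[-1]))
print(fitmask([(c,m)],"yellow",(.4906,.3375,0,.376),rot=True))
print(move((p[0],p[1],-.020)))
```

```text
[0.49102869 0.33899472 0.05661583] 21.59341568314509
[0.4905 0.3379 0.3804] 0.56 21.795314526776515
(array([ 0.4898,  0.3376, -0.0019,  0.3804]), 0.29)
[-2.8  1.1 78.4]
```

{"api": "step_arm", "payload": {
  "targets": "-1 1 40 0;-1 1 65 0;-1 1 77 0;-1 1 77 0;-1 1 77 0"
}}

```text
t: 16.75
tcp_pos: [0.4912, 0.3386, -0.0192]
tool_rot: [0.982, 0.188, 0.001, -0.0]
force: [0.9, 0.0, -0.1]
finger_gap: 0.998
gripper_force: 0.0
```

{"api": "step_arm", "payload": {
  "targets": "0 0 0 0;0 0 0 0;0 0 0 0;0 0 0 0;0 0 0 0;0 0 0 0",
  "gripper": 1,
  "squeeze": 35
}}

```text
t: 17.35
tcp_pos: [0.4907, 0.3385, -0.0194]
tool_rot: [0.982, 0.188, 0.001, -0.0]
force: [0.9, -0.6, 5.9]
finger_gap: 0.6
gripper_force: 37.9
```

{"api": "step_arm", "payload": {
  "targets": "0 0 -10 0;0 0 -45 0;0 0 -95 0;0 0 -140 0;0 0 -140 0;0 0 -140 0"
}}

```text
t: 17.95
tcp_pos: [0.49, 0.3382, 0.1207]
tool_rot: [0.982, 0.188, 0.001, -0.0]
force: [0.4, -0.8, -2.5]
finger_gap: 0.604
gripper_force: 37.6
```

```bash
python3 -c "
from h import *
print(manip.sense()['q'],yaw(),move((.58,.19,.15)))"
```

```text
[4.16504452e-01 5.75693023e-01 1.57847363e+00 1.65094582e-05
 9.85186038e-01 1.60946434e+00] 21.647904943928445 [ 29.  170.9 -29.2]
```

{"api": "step_arm", "payload": {
  "targets": "7 43 -45 7.4;14 86 -45 14.8;22 128 -45 22.1;29 171 -45 29.5;29 171 -45 29.5;29 171 -45 29.5;29 171 -45 29.5"
}}

```text
t: 18.65
tcp_pos: [0.5778, 0.1902, 0.1625]
tool_rot: [0.998, -0.068, -0.002, 0.0]
force: [-0.9, 0.2, -2.2]
finger_gap: 0.608
gripper_force: 38.1
```

Run:
```python
from fit import *
s=manip.sense();im=manip.snapshot("wrist");c=cam("wrist",s);cv2.imwrite("pics/w11.png",im[:,:,::-1]);print(s["tcp_pos"],yaw(s))
m=grab("riser",(.6345,.1947),ke=c,tol=80)
p,e=fitmask([(c,m)],"riser",(.6345,.1947,0,-.137),z=.012,rot=True);print(m.sum(),p,e)
print(fitmask([(c,m)],"riser",(.6345,.1947,0,-.137),rot=True))
m=grab("saucer",(.594,-.1015),ke=c,tol=80)
if m is not None: print(m.sum(),fitmask([(c,m)],"saucer",(.594,-.1015),z=.012))
print(move((p[0],p[1],.10)))
```

```text
[0.57780519 0.19019067 0.16246994] -7.801456795790611
12936 [ 0.6343  0.1962 -0.1333] 0.68
(array([ 0.6343,  0.196 ,  0.0148, -0.1323]), 0.46)
2527 (array([ 0.5943, -0.1032]), 17.98)
[ 54.6 -12.7  63.5]
```

View pics/w11.png

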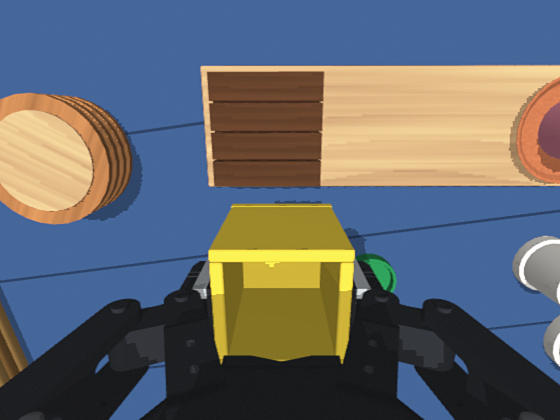

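The riser at (265,128) fits at (0.634,0.196), and the yellow is held squarely at (282,285). Placing it.

{"api": "step_arm", "payload": {
  "targets": "30 -6 20 0;55 -12.5 60 0;55 -12.5 90 0;55 -12.5 100 0;55 -12.5 100 0;55 -12.5 100 0"
}}

```text
t: 19.4
tcp_pos: [0.6363, 0.1953, 0.0655]
tool_rot: [0.998, -0.068, 0.001, -0.0]
force: [0.3, 0.9, -1.4]
finger_gap: 0.604
gripper_force: 37.9
```

```bash
python3 -c "
from h import *
print(manip.sense()['tcp_pos'],yaw(),move((.6344,.1956,.0326)))"
```

```text
[0.63627017 0.19534035 0.06551977] -7.797934324918549 [-1.9  0.  32.9]
```

{"api": "step_arm", "payload": {
  "targets": "-1.5 0 15 0;-1.5 0 25 0;-1.5 0 29 0;-1.5 0 30 0;-1.5 0 30 0"
}}

```text
t: 19.9
tcp_pos: [0.6346, 0.1948, 0.0342]
tool_rot: [0.998, -0.069, -0.0, 0.0]
force: [-0.6, -0.0, -1.1]
finger_gap: 0.6
gripper_force: 38.0
```

{"api": "step_arm", "payload": {
  "targets": "0 0 1 0;0 0 2 0;0 0 2 0;0 0 2 0"
}}

```text
t: 20.3
tcp_pos: [0.6349, 0.1949, 0.0327]
tool_rot: [0.998, -0.069, 0.0, -0.0]
force: [-0.2, 0.6, -1.0]
finger_gap: 0.602
gripper_force: 38.1
```

Not in contact yet, so a little lower.

{"api": "step_arm", "payload": {
  "targets": "0 0 0.6 0;0 0 1.2 0;0 0 1.2 0;0 0 1.2 0"
}}

```text
t: 20.7
tcp_pos: [0.6349, 0.1949, 0.0326]
tool_rot: [0.998, -0.068, 0.001, -0.0]
force: [-2.6, -1.2, 5.3]
finger_gap: 0.605
gripper_force: 39.0
```

Contact. Releasing and rising to check.

{"api": "step_arm", "payload": {
  "targets": "0 0 0 0;0 0 0 0;0 0 0 0;0 0 0 0;0 0 0 0",
  "gripper": 0
}}

```text
t: 21.2
tcp_pos: [0.6344, 0.1948, 0.0309]
tool_rot: [0.998, -0.068, -0.0, 0.0]
force: [0.0, 0.2, 0.6]
finger_gap: 0.999
gripper_force: 0.0
```

{"api": "step_arm", "payload": {
  "targets": "0 0 -40 0;0 0 -90 0;0 0 -140 0;0 0 -170 0;0 0 -170 0;0 0 -170 0"
}}

```text
t: 21.8
tcp_pos: [0.6346, 0.1949, 0.2018]
tool_rot: [0.998, -0.068, 0.001, -0.0]
force: [0.5, 0.8, 0.1]
finger_gap: 1.001
gripper_force: 0.0
```

Run:
```python
from fit import *
s=manip.sense();im=manip.snapshot("wrist");c=cam("wrist",s);cv2.imwrite("pics/w12.png",im[:,:,::-1]);print(s["tcp_pos"])
m=grab("yellow",(.6344,.1956),ke=c,z=.08);print(fitmask([(c,m)],"yellow",(.6344,.1956,0,-.135),z=.052,rot=True))
m=grab("riser",(.6344,.1956),ke=c,tol=80)
if m is not None: print(m.sum(),fitmask([(c,m)],"riser",(.6344,.1956,0,-.135),z=.012,rot=True))
print(move((.47,-.09,.20)),yaw())
```

```text
[0.63460118 0.1948845  0.20181889]
(array([ 0.6348,  0.1947, -0.139 ]), 0.37)
4934 (array([ 0.6341,  0.1957, -0.1406]), 0.28)
[-1.226e+02  3.042e+02 -3.000e-01] -7.861934484858003
```

Yellow is centred to about 1 mm. Now the small white pot.

{"api": "step_arm", "payload": {
  "targets": "-123 304 0 0;-123 304 0 0;-123 304 0 0;-123 304 0 0;-123 304 0 0;-123 304 0 0;-123 304 0 0;-123 304 0 0;-123 304 0 0;-123 304 0 0"
}}

```text
t: 22.95
tcp_pos: [0.4713, -0.0886, 0.2005]
tool_rot: [0.998, -0.068, -0.0, -0.0]
force: [0.4, 1.3, -0.7]
finger_gap: 1.001
gripper_force: 0.0
```

Run:
```python
from fit import *
s=manip.sense();im=manip.snapshot("wrist");c=cam("wrist",s);cv2.imwrite("pics/w13.png",im[:,:,::-1]);print(s["tcp_pos"],yaw(s))
print([(round(d["p"],2),d["position"],d["pixels"].sum()) for d in manip.masks_of("wrist","white")])
m=grab("white",(.437,-.106),ke=c,tol=40)
p,e=fitmask([(c,m)],"white",(.437,-.106),z=0);print(p,e,fitmask([(c,m)],"white",(.437,-.106)))
print(move((p[0],p[1],.06)))
m=grab("dish",(.437,.108),ke=c,z=.01)
if m is not None:print("dish",fitmask([(c,m)],"dish",(.437,.108),z=0))
```

```text
[ 0.47133292 -0.08863367  0.20049142] -7.811487555066747
[(0.93, [354.6, 288.8], np.int64(4939)), (0.72, [296.6, 204.8], np.int64(2902)), (0.33, [283.0, 90.9], np.int64(5341))]
[ 0.4383 -0.1026] 0.62 (array([ 0.4363, -0.1027, -0.0067]), 0.22)
[-30.9  18.6 140.8]
dish (array([0.4461, 0.1035]), 1.01)
```

View pics/w13.png

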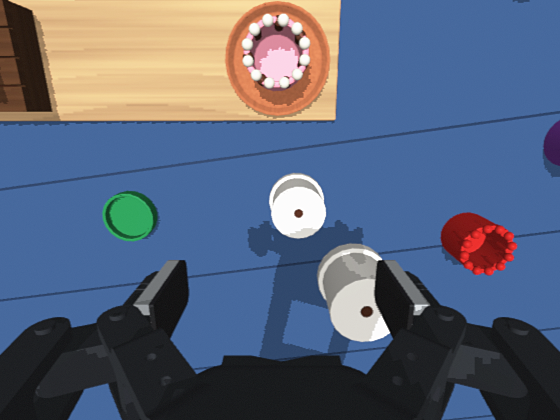

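The small white pot at (297,205) fits at (0.438,-0.103). The large one at (360,300) is left alone. Descending over the small one.

{"api": "step_arm", "payload": {
  "targets": "-31 18.5 45 0;-31 18.5 90 0;-31 18.5 125 0;-31 18.5 138 0;-31 18.5 138 0;-31 18.5 138 0"
}}

```text
t: 23.75
tcp_pos: [0.4385, -0.1034, 0.0632]
tool_rot: [0.998, -0.068, 0.0, 0.0]
force: [0.7, 0.8, 0.7]
finger_gap: 0.998
gripper_force: 0.0
```

Run:
```python
from fit import *
s=manip.sense();im=manip.snapshot("wrist");c=cam("wrist",s);cv2.imwrite("pics/w14.png",im[:,:,::-1]);print(s["tcp_pos"],yaw(s))
m=grab("white",(.438,-.1026),ke=c,tol=60)
p,e=fitmask([(c,m)],"white",(.438,-.1026),z=0);print(p,e,fitmask([(c,m)],"white",(.438,-.1026)))
print(move((p[0],p[1],s["tcp_pos"][2])))
```

```text
[ 0.43848078 -0.10337628  0.06323879] -7.800516441876286
[ 0.4382 -0.1024] 0.95 (array([ 0.4369, -0.1022, -0.0036]), 0.37)
[-1.1 -1.3  0.9]
```

{"api": "step_arm", "payload": {
  "targets": "-0.7 -1 30 0;-0.7 -1 55 0;-0.7 -1 75 0;-0.7 -1 75 0;-0.7 -1 75 0"
}}

```text
t: 24.35
tcp_pos: [0.438, -0.1027, -0.0111]
tool_rot: [0.998, -0.068, 0.001, 0.0]
force: [0.0, 0.4, 0.0]
finger_gap: 1.001
gripper_force: 0.0
```

{"api": "step_arm", "payload": {
  "targets": "0 0 0 0;0 0 0 0;0 0 0 0;0 0 0 0;0 0 0 0;0 0 0 0",
  "gripper": 1,
  "squeeze": 40
}}

```text
t: 24.95
tcp_pos: [0.4382, -0.1029, -0.0105]
tool_rot: [0.998, -0.068, 0.001, 0.001]
force: [0.5, 0.1, 6.5]
finger_gap: 0.658
gripper_force: 41.5
```

{"api": "step_arm", "payload": {
  "targets": "0 0 -10 0;0 0 -45 0;0 0 -95 0;0 0 -130 0;0 0 -130 0;0 0 -130 0"
}}

```text
t: 25.55
tcp_pos: [0.4373, -0.1024, 0.119]
tool_rot: [0.998, -0.068, 0.001, 0.0]
force: [-0.6, 0.8, -2.6]
finger_gap: 0.66
gripper_force: 44.6
```

```bash
python3 -c "
from h import *
print(move((.55,.045,.15)))"
```

```text
[  91.6 -161.4  -30.9]
```

{"api": "step_arm", "payload": {
  "targets": "92 -161 -31 0;92 -161 -31 0;92 -161 -31 0;92 -161 -31 0;92 -161 -31 0;92 -161 -31 0;92 -161 -31 0"
}}

```text
t: 26.25
tcp_pos: [0.548, 0.044, 0.1471]
tool_rot: [0.998, -0.069, -0.003, 0.0]
force: [-0.6, -0.5, -2.7]
finger_gap: 0.661
gripper_force: 44.6
```

Run:
```python
from fit import *
s=manip.sense();im=manip.snapshot("wrist");c=cam("wrist",s);cv2.imwrite("pics/w15.png",im[:,:,::-1]);print(s["tcp_pos"],yaw(s))
m=grab("saucer",(.594,-.1015),ke=c,tol=80)
if m is not None: print("s",m.sum(),fitmask([(c,m)],"saucer",(.594,-.1015),z=.012))
m=grab("riser",(.6344,.1956),ke=c,tol=80)
if m is not None: print("r",m.sum(),fitmask([(c,m)],"riser",(.6344,.1956,0,-.135),z=.012,rot=True))
m=grab("dish",(.446,.104),ke=c,z=.01)
if m is not None:print("dish",m.sum(),fitmask([(c,m)],"dish",(.446,.104),z=0))
for z in (.012,):
  for d in manip.mark_of("wrist","board"):print("b",d["p"],at_z(c,d["position"],z))
print(move((.6142,.0470,.04)))
```

```text
[0.54797059 0.04402817 0.14711225] -7.880072894325268
s 5283 (array([ 0.5939, -0.1012]), 3.8)
r 9264 (array([ 0.6344,  0.1969, -0.1369]), 0.89)
b 0.89 [0.61266598 0.04972491 0.012     ]
[ 63.4 -12.3 108.8]
```

View pics/w15.png

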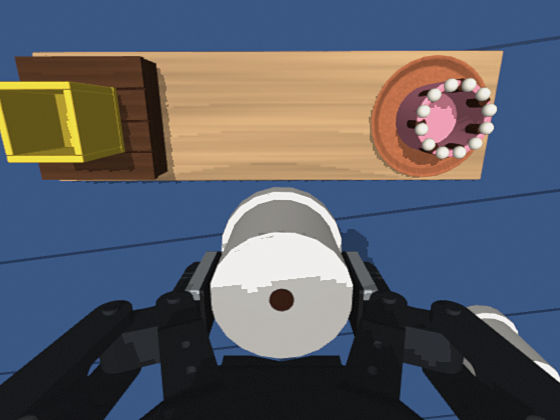

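The board lies clear between the riser (150,115) and the saucer (433,117), and the white pot is held upright at (281,290). Lowering it to the midpoint (0.6142,0.0472).

{"api": "step_arm", "payload": {
  "targets": "30 -6 0 0;63.5 -12 40 0;63.5 -12 80 0;63.5 -12 107 0;63.5 -12 107 0;63.5 -12 107 0"
}}

```text
t: 27.1
tcp_pos: [0.6149, 0.0472, 0.0422]
tool_rot: [0.998, -0.069, -0.0, -0.0]
force: [0.4, 0.7, -2.1]
finger_gap: 0.659
gripper_force: 44.5
```

```bash
python3 -c "
from h import *
print(manip.sense()['tcp_pos'],yaw(),move((.6142,.0472,.0012)))"
```

```text
[0.61493444 0.04722302 0.04215291] -7.891635105852141 [-0.7  0.1 41. ]
```

{"api": "step_arm", "payload": {
  "targets": "-0.6 0 20 0;-0.6 0 32 0;-0.6 0 38 0;-0.6 0 39 0;-0.6 0 39 0"
}}

```text
t: 27.6
tcp_pos: [0.615, 0.0476, 0.0038]
tool_rot: [0.998, -0.069, 0.001, 0.0]
force: [0.1, -0.8, -2.8]
finger_gap: 0.658
gripper_force: 44.5
```

{"api": "step_arm", "payload": {
  "targets": "0 0 1 0;0 0 2 0;0 0 2 0;0 0 2 0"
}}

```text
t: 28.0
tcp_pos: [0.6149, 0.0477, 0.0016]
tool_rot: [0.998, -0.068, 0.001, 0.0]
force: [0.6, -0.9, -0.0]
finger_gap: 0.662
gripper_force: 45.0
```

{"api": "step_arm", "payload": {
  "targets": "-0.5 0.5 0.6 0;-0.5 0.5 0.6 0;-0.5 0.5 0.6 0"
}}

```text
t: 28.3
tcp_pos: [0.615, 0.0477, 0.0016]
tool_rot: [0.998, -0.069, 0.001, -0.0]
force: [0.3, 1.8, 5.9]
finger_gap: 0.659
gripper_force: 45.4
```

{"api": "step_arm", "payload": {
  "targets": "0 0 0 0;0 0 0 0;0 0 0 0;0 0 0 0;0 0 0 0",
  "gripper": 0
}}

```text
t: 28.8
tcp_pos: [0.6137, 0.0472, 0.0002]
tool_rot: [0.998, -0.069, -0.0, 0.0]
force: [0.5, 0.4, 0.4]
finger_gap: 1.001
gripper_force: 0.0
```

{"api": "step_arm", "payload": {
  "targets": "0 0 -40 0;0 0 -90 0;0 0 -140 0;0 0 -190 0;0 0 -200 0;0 0 -200 0;0 0 -200 0"
}}

```text
t: 29.5
tcp_pos: [0.6126, 0.0474, 0.1991]
tool_rot: [0.998, -0.069, -0.001, -0.0]
force: [0.0, -0.7, 0.4]
finger_gap: 0.996
gripper_force: 0.0
```

Run:
```python
from fit import *
s=manip.sense();im=manip.snapshot("wrist");c=cam("wrist",s);cv2.imwrite("pics/w16.png",im[:,:,::-1]);print(s["tcp_pos"])
def F(n,g,z,zz,rot=False,tol=60):
    m=grab(n,g,ke=c,z=zz,tol=tol)
    if m is not None: print(n,m.sum(),fitmask([(c,m)],n,g,z=z,rot=rot))
F("white",(.6142,.0472),.012,.04)
F("saucer",(.594,-.1015),.012,.02)
F("pink",(.594,-.1015),.018,.04)
F("riser",(.6344,.1956,0,-.137),.012,.05,True)
F("yellow",(.6344,.1956,0,-.137),.052,.08,True)
F("dish",(.446,.104),0,.01)
print(move((.50,.11,.17)),yaw())
```

```text
[0.61255321 0.04735145 0.19905737]
white 3086 (array([0.6146, 0.0467]), 0.83)
saucer 3325 (array([ 0.594 , -0.1011]), 2.79)
pink 3619 (array([ 0.5949, -0.1014]), 0.86)
riser 5057 (array([ 0.6343,  0.1964, -0.137 ]), 7.24)
yellow 5194 (array([ 0.6349,  0.1944, -0.1171]), 0.65)
dish 1671 (array([0.4461, 0.1037]), 1.04)
[-120.8  -46.6   29.5] -7.858809845347629
```

White stands at the midpoint. Now the dish.

{"api": "step_arm", "payload": {
  "targets": "-121 -47 0 0;-121 -47 0 0;-121 -47 30 0;-121 -47 30 0;-121 -47 30 0;-121 -47 30 0"
}}

```text
t: 30.45
tcp_pos: [0.5026, 0.11, 0.1711]
tool_rot: [0.998, -0.069, 0.001, -0.0]
force: [-0.5, -0.4, 0.5]
finger_gap: 1.002
gripper_force: 0.0
```

Run:
```python
from fit import *
s=manip.sense();im=manip.snapshot("wrist");c=cam("wrist",s);cv2.imwrite("pics/w17.png",im[:,:,::-1]);print(s["tcp_pos"])
m=grab("dish",(.446,.104),ke=c,z=.01,tol=80)
p,e=fitmask([(c,m)],"dish",(.446,.104),z=0);print(m.sum(),p,e,fitmask([(c,m)],"dish",(.446,.104)))
for d in manip.mark_of("wrist","dish")[:1]:print(d["p"],at_z(c,d["position"],0))
print(move((p[0],p[1],.03)))
# fingertip position (brightest pad end) with open gripper: pads' lower-end pixel -> tool coords at |y|=42.5 mm
```

```text
[0.50257226 0.11004046 0.17112613]
2345 [0.446  0.1037] 0.58 (array([ 0.4439,  0.1037, -0.0061]), 0.32)
0.7 [0.44483007 0.10529482 0.        ]
[-55.2  13.8 141. ]
```

{"api": "step_arm", "payload": {
  "targets": "-55.5 14 45 0;-55.5 14 90 0;-55.5 14 130 0;-55.5 14 150 0;-55.5 14 150 0;-55.5 14 150 0",
  "gripper": 0.18
}}

```text
t: 31.2
tcp_pos: [0.4448, 0.1038, 0.0207]
tool_rot: [0.998, -0.069, 0.0, -0.0]
force: [-0.9, 0.3, -0.0]
finger_gap: 0.82
gripper_force: 0.0
```

Run:
```python
from fit import *
s=manip.sense();im=manip.snapshot("wrist");c=cam("wrist",s);cv2.imwrite("pics/w18.png",im[:,:,::-1]);print(s["tcp_pos"],s["finger_gap"],s["force"])
m=grab("dish",(.446,.104),ke=c,z=.01,tol=80)
p,e=fitmask([(c,m)],"dish",(.446,.104),z=0);print(m.sum(),p,e,fitmask([(c,m)],"dish",(.446,.104)))
print(move((p[0],p[1],s["tcp_pos"][2])))
```

```text
[0.44479857 0.10379962 0.02069615] 0.8202395115012593 [-0.90394583  0.27928875 -0.03292537]
7323 [0.446  0.1041] 1.08 (array([ 0.4447,  0.1043, -0.004 ]), 0.44)
[ 0.5 -0.2  1.1]
```

{"api": "step_arm", "payload": {
  "targets": "0.7 0 25 0;0.7 0 45 0;0.7 0 54 0;0.7 0 54 0;0.7 0 54 0"
}}

```text
t: 31.8
tcp_pos: [0.4451, 0.104, -0.0326]
tool_rot: [0.998, -0.068, 0.001, -0.0]
force: [0.5, -1.6, 0.7]
finger_gap: 0.819
gripper_force: 0.0
```

{"api": "step_arm", "payload": {
  "targets": "0 0 2 0;0 0 4 0;0 0 4 0;0 0 4 0"
}}

```text
t: 32.2
tcp_pos: [0.4443, 0.104, -0.0373]
tool_rot: [0.998, -0.069, 0.0, -0.0]
force: [0.8, 0.1, -0.0]
finger_gap: 0.82
gripper_force: 0.0
```

```bash
python3 look.py w19 dish:0
```

```text
t 32.2 tcp [ 0.4443  0.104  -0.0373] yaw -7.86 F [ 0.8  0.1 -0. ] gap 0.82
mark dish 0.8 [279.4 262.6] [0.444  0.1051 0.    ]
  mask 0.78 bbox 214 348 201 330 13852
```

View pics/w19.png

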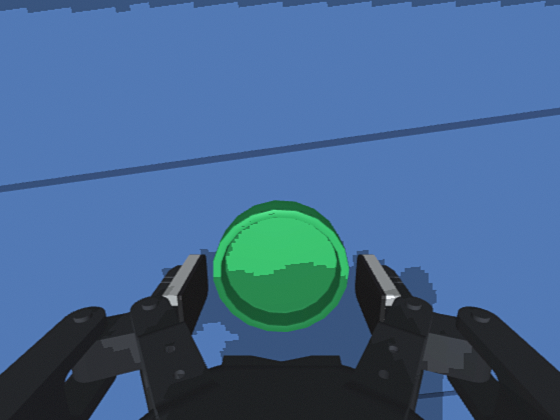

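The dish at (281,265) is centred between the fingertips at (206,258) and (358,258), which are about 12 mm above the table. Going 7 mm lower, guarded.

{"api": "step_arm", "payload": {
  "targets": "0 0 3 0;0 0 5 0;0 0 5 0;0 0 5 0"
}}

```text
t: 32.75
tcp_pos: [0.4441, 0.104, -0.0427]
tool_rot: [0.998, -0.068, -0.0, 0.0]
force: [-0.4, -0.2, 1.1]
finger_gap: 0.82
gripper_force: 0.0
```

{"api": "step_arm", "payload": {
  "targets": "0 0 1 0;0 0 2 0;0 0 2 0;0 0 2 0"
}}

```text
t: 33.15
tcp_pos: [0.4442, 0.104, -0.0445]
tool_rot: [0.998, -0.068, 0.0, -0.0]
force: [0.1, 0.2, 0.4]
finger_gap: 0.819
gripper_force: 0.0
```

{"api": "step_arm", "payload": {
  "targets": "0 0 0 0;0 0 0 0;0 0 0 0;0 0 0 0;0 0 0 0",
  "gripper": 1,
  "squeeze": 25
}}

```text
t: 33.65
tcp_pos: [0.4443, 0.104, -0.0441]
tool_rot: [0.998, -0.069, 0.0, -0.0]
force: [-1.1, -0.4, 5.1]
finger_gap: 0.722
gripper_force: 26.5
```

{"api": "step_arm", "payload": {
  "targets": "0 0 -8 0;0 0 -40 0;0 0 -85 0;0 0 -125 0;0 0 -150 0;0 0 -150 0;0 0 -150 0"
}}

```text
t: 34.35
tcp_pos: [0.444, 0.104, 0.1058]
tool_rot: [0.998, -0.068, 0.0, -0.0]
force: [-0.7, -0.3, -1.8]
finger_gap: 0.719
gripper_force: 28.3
```

Run:
```python
from fit import *
s=manip.sense();im=manip.snapshot("wrist");c=cam("wrist",s);cv2.imwrite("pics/w20.png",im[:,:,::-1]);print(s["tcp_pos"],s["finger_gap"],s["force"])
m=grab("dish",s["tcp_pos"],ke=c,z=.15,tol=80)
g=s["tcp_pos"];z=g[2]+.0441
p,e=fitmask([(c,m)],"dish",g,z=z);print(m.sum(),p,e,(p-g[:2])*1000)
print(move((.545,.055,.12)))
```

```text
[0.44402082 0.1040157  0.10583461] 0.7189713128501799 [-0.70622208 -0.25054745 -1.76911877]
15211 [0.4457 0.1039] 1.29 [ 1.67917872 -0.11570489]
[107.7  34.6 -15.8]
```

{"api": "step_arm", "payload": {
  "targets": "108 35 -16 0;108 35 -16 0;108 35 -16 0;108 35 -16 0;108 35 -16 0;108 35 -16 0"
}}

```text
t: 35.05
tcp_pos: [0.5435, 0.0554, 0.12]
tool_rot: [0.998, -0.068, -0.003, -0.0]
force: [0.5, 0.8, -1.1]
finger_gap: 0.716
gripper_force: 28.3
```

Run:
```python
from fit import *
s=manip.sense();im=manip.snapshot("wrist");c=cam("wrist",s);cv2.imwrite("pics/w21.png",im[:,:,::-1]);print(s["tcp_pos"],s["finger_gap"])
m=grab("white",(.6144,.0468),ke=c,z=.04,tol=60)
if m is not None:print(m.sum(),fitmask([(c,m)],"white",(.6144,.0468),z=.012),fitmask([(c,m)],"white",(.6144,.0468)))
print(move((.6144-.0013,.0468,.075)))
```

```text
[0.54346712 0.05536233 0.11997603] 0.7163669327801043
5627 (array([0.6147, 0.0473]), 0.67) (array([0.6148, 0.0473, 0.0089]), 0.35)
[69.4 -0.8 45.5]
```

{"api": "step_arm", "payload": {
  "targets": "35 0 0 0;69 -1 20 0;69 -1 45 0;69 -1 45 0;69 -1 45 0;69 -1 45 0"
}}

```text
t: 35.75
tcp_pos: [0.6145, 0.0465, 0.0775]
tool_rot: [0.998, -0.068, 0.0, 0.0]
force: [-0.2, 0.1, -0.9]
finger_gap: 0.72
gripper_force: 28.3
```

```bash
python3 -c "
from h import *
s=manip.sense();print(s['tcp_pos'],yaw(s),(np.array([.6133,.0471,.0279])-s['tcp_pos'])*1000,move((.6133,.0471,.0279)))"
```

```text
[0.61454268 0.04652307 0.07754096] -7.824180455691907 [ -1.24267734   0.57693156 -49.64095585] [-1.3 -0.4 49.6]
```

{"api": "step_arm", "payload": {
  "targets": "-1.2 -0.4 20 0;-1.2 -0.4 36 0;-1.2 -0.4 44 0;-1.2 -0.4 47.5 0;-1.2 -0.4 47.5 0;-1.2 -0.4 47.5 0"
}}

```text
t: 36.35
tcp_pos: [0.6145, 0.0466, 0.0299]
tool_rot: [0.998, -0.068, 0.001, 0.0]
force: [0.3, 0.4, -1.8]
finger_gap: 0.722
gripper_force: 28.3
```

{"api": "step_arm", "payload": {
  "targets": "0 0 0.7 0;0 0 1.4 0;0 0 1.4 0;0 0 1.4 0"
}}

```text
t: 36.75
tcp_pos: [0.6142, 0.0466, 0.028]
tool_rot: [0.998, -0.069, 0.0, 0.0]
force: [0.6, 0.3, 0.6]
finger_gap: 0.719
gripper_force: 28.4
```

{"api": "step_arm", "payload": {
  "targets": "0 0 -2 0;-0.8 -0.4 -2 0;-0.8 -0.4 -1 0;-0.8 -0.4 0 0;-0.8 -0.4 0.6 0;-0.8 -0.4 0.6 0"
}}

```text
t: 37.35
tcp_pos: [0.6129, 0.0473, 0.028]
tool_rot: [0.998, -0.068, -0.0, 0.0]
force: [-1.5, 0.7, 6.6]
finger_gap: 0.718
gripper_force: 28.8
```

{"api": "step_arm", "payload": {
  "targets": "0 0 0 0;0 0 0 0;0 0 0 0",
  "gripper": 0.2
}}

```text
t: 37.65
tcp_pos: [0.6131, 0.0472, 0.0268]
tool_rot: [0.998, -0.069, -0.0, -0.0]
force: [-0.2, -0.2, 0.5]
finger_gap: 0.8
gripper_force: 0.0
```

{"api": "step_arm", "payload": {
  "targets": "0 0 0 0;0 0 0 0;0 0 -10 0;0 0 -40 0;0 0 -90 0;0 0 -140 0;0 0 -190 0;0 0 -190 0;0 0 -190 0",
  "gripper": 0
}}

```text
t: 38.55
tcp_pos: [0.6139, 0.0471, 0.2196]
tool_rot: [0.998, -0.068, 0.002, 0.0]
force: [-0.3, -0.1, -0.2]
finger_gap: 0.999
gripper_force: 0.0
```

Run:
```python
from fit import *
s=manip.sense();im=manip.snapshot("wrist");c=cam("wrist",s);cv2.imwrite("pics/w22.png",im[:,:,::-1]);print(s["t"],s["tcp_pos"])
def F(n,g,z,zz,rot=False,tol=60):
    m=grab(n,g,ke=c,z=zz,tol=tol)
    if m is not None: print(n,m.sum(),fitmask([(c,m)],n,g,z=z,rot=rot))
F("white",(.6145,.0470),.012,.04)
F("dish",(.6145,.0470),.072,.08)
F("pink",(.594,-.1015),.018,.04)
F("yellow",(.6344,.1956,0,-.137),.052,.08,True)
sd=manip.snapshot("side")[:,:,::-1]
cv2.imwrite("pics/final.png",np.hstack([cv2.resize(im[:,:,::-1],(400,300)),cv2.resize(sd[120:330,100:380],(400,300),interpolation=2)]))
```

```text
38.55 [0.61394113 0.04712874 0.21960628]
white 330 (array([0.6119, 0.0484]), 6.01)
dish 2914 (array([0.6148, 0.0467]), 0.76)
pink 3189 (array([ 0.5943, -0.1017]), 0.64)
yellow 4429 (array([ 0.6349,  0.1945, -0.127 ]), 0.71)
```

View pics/final.png

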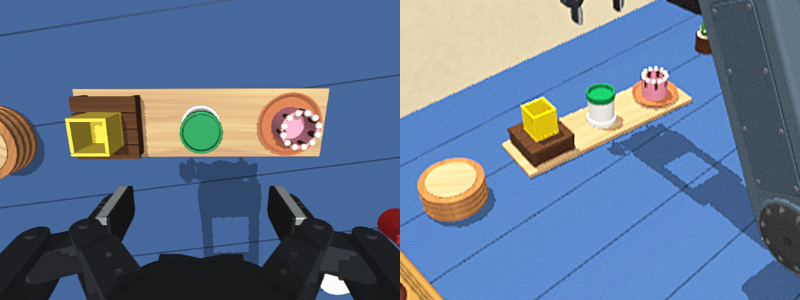

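The final picture shows yellow on the riser, the dish on the white pot at mid-board, and pink in the saucer, all upright. The plates and cactus have not moved.

```bash
python3 -c "
from station import manip
print(manip.sign_off())"
```

```text
the job is handed in; nothing more can be done
None
```

The display is set up and handed in: pink is in the saucer, yellow on the riser, and the white pot midway on the board with the green dish on top. All are upright and, by the last camera fits, within about 2 mm of centre, and the job took about 39 s of the 128 s.

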